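Park the top-heavy inspection lamp upright in its dock

TASK

The inspection lamp's mast leans against its stop because its balance spring is too weak: pick the lamp up by its orange carrying grip (never touch the stem or lamp head), lift it clear of the table and, close to where it stood, bring the mast upright and keep it balanced there for five seconds. Then carry it, mast upright all the way, into the dock so that the stem stands between the two prongs of the fork (it may settle against either), set the lamp down gently, squarely and fully on the pad with its grip over the pad's reference point, let go and move clear. Leave the jar, paperweight and brush alone.

Things in the scene. Friction and masses are not known exactly. Their poses are not given: they have to be found in the camera images.
- lamp: Battery inspection lamp, loose, about 0.84 kg in all, balanced about its grip. Grey foot plate 110 (x) x 325 (y, from -135 to +190) x 12 mm; origin on its underside, under the middle of the grip; z up. Black battery box 90 x 80 mm centred at y = -90 mm, top at 52 mm. At y = +150 mm two cheeks carry the mast's hinge, its axis along the lamp's y.
- lamp_grip (a point): Middle of the orange carrying grip, 50 mm above the foot's underside and level with the hinge axis; lamp's axes. The grip is an upright block 24 mm (x) x 60 mm (y), its top 77 mm above the underside, to be pinched from above across its 24 mm.
- mast_hinge (a point): Hinge point of the mast on the lamp: lamp x = 0, y = 150 mm, 50 mm above the foot's underside; lamp's axes. Upright is unstable: left alone the mast falls away from it with a time constant of about 0.8 s. Tilting the foot a little about the hinge axis, or accelerating it along the lamp's x, steers the mast.
- mast (a joint): Lean of the mast relative to the foot, rad, about the lamp's +y (positive: head towards the lamp's +x). Soft stops at +-0.35; starts lying on +0.35. A spring of 0.466 N m/rad pulls it to 0 (square to the foot), viscous damping 0.035 N m s/rad, no dry friction. Gravity topples it with about 0.53 N m per rad of lean from the vertical, more than the spring can hold.
- head: Stem and lamp head, fixed to the mast; do not touch. Stem 16 mm thick along its z, origin on the hinge, x and y as the lamp's when square. White disc 90 mm across, 30 mm thick (y), centre 250 mm up the stem. With the mast (nominal, a few per cent hidden variation) 0.26 kg, centre of mass 207 mm from the hinge, inertia about the hinge 0.0130 kg m2.
- dock: Fixed dock. Black rubber pad 130 (x) x 340 mm (y, from -140 to +200), 6 mm thick, for the lamp's foot; origin (the pad's reference point) on the table under where the middle of the lamp's grip belongs, the lamp's x and y then parallel to the dock's and pointing the same way. A grey post 60 x 30 mm, 200 mm tall, at y = 235 mm carries the fork.
- dock_gap (a point): Point midway between the blue fork's prongs where the stem should stand: dock x = 0, y = 150 mm, height 200 mm; dock's axes. Prongs 12 mm thick, 40 mm clear between them, run along y from 205 to 125 mm, then flare to a mouth 104 mm clear at y = 90 mm. The fork opens towards -y: the stem comes in along the dock's +y.
- paste_jar: Closed paste jar, 64 mm in diameter, 85 mm tall, origin under its centre. Bystander.
- paperweight: Brass paperweight with a knob, 60 mm in diameter, 42 mm tall. Bystander.
- paste_brush: Paste brush lying on the table. Bystander.

How it is judged:
On the way:
1. the lamp is held clear of the table (15 mm or more) with its mast within 0.1 rad of upright, for 4 s without a break (height (world z) of lamp above 0.015 m and angle between head's own z axis and vertical below 0.1 rad), for 4 s.
At the end, for the whole second after the job is handed in: The lamp stands flat on the pad (foot tilt under 0.05 rad, underside under 12 mm up), released and at rest, origin within 25 mm and y axis within 0.15 rad of the dock's, the stem between the prongs within 0.14 rad of upright (it may still settle against a prong, under 0.4 rad/s) (horizontal distance between lamp and dock below 0.025 m and angle between the y axis of lamp and the y axis of dock, either way round below 0.15 rad and y of head in the frame of dock above 0.1 m and height (world z) of lamp below 0.012 m and angle between lamp's own z axis and vertical below 0.05 rad and angle between head's own z axis and vertical below 0.14 rad and linear speed of lamp below 0.02 m/s and angular speed of head below 0.4 rad/s); the robot touches nothing.
It fails at once if the lamp is taken more than 150 mm from where it stood with its mast leaning more than 0.2 rad (distance of lamp from where it was at the start of the episode above 0.15 m and angle between head's own z axis and vertical above 0.2 rad).
It fails at once if the robot touches the stem or lamp head (contact force between any of the arm, the fingers and head above 1 N).
It fails at once if the lamp is dropped or slammed: faster than 0.15 m/s within 9 mm of the pad, or hitting the dock with over 200 N (contact force between lamp and dock above 200 N or (horizontal distance between lamp and dock below 0.06 m and height (world z) of lamp below 0.015 m and linear speed of lamp above 0.15 m/s)).
It fails at once if the lamp's foot is tipped more than 0.5 rad (angle between lamp's own z axis and vertical above 0.5 rad).
It fails at once if the jar, paperweight or brush is disturbed (moved 30 mm) (distance of any of paste_jar, paperweight, paste_brush from where it was at the start of the episode above 0.03 m).
It also fails if it takes over 64 s, if anything falls off the work surface, if the arm or the gripper's body presses on something with over 40 N, if the wrist force passes 120 N, or if a joint passes its speed limit or range.

ROBOT

A 7-joint arm with a two-finger parallel gripper is mounted at the origin on the work surface. World frame = base frame: x ahead of the robot, y to its left, z up, the work surface at z = 0. Lengths are in m, angles in rad, forces in N, time in s.
With the tool pointing down it reaches from about 0.425 to 0.875 m from the base axis. Payload 4.7 kg.
Tool frame: the origin (TCP) lies midway between the tips of the shut fingers; the grasp point (between the pads) lies 19 mm behind it; z points along the fingers, y is the line along which they close (so a half turn about z gives the same grasp; the last joint's range is limited). The gripper opens to 87 mm and grips with 3 to 60 N. Pads are 19 mm wide; open, the fingers measure 117 mm over their backs; the gripper's body (75 mm by 190 mm) begins 51 mm behind the grasp point.
Start: joints at [-1.203, 0.321, -0.07, 1.45, 0.023, 1.371, -0.057], TCP at [0.225, 0.61, 0.223] pointing down, gripper open.
Joint ranges: [-2.86, 2.86], [-0.3, 2.09], [-1.38, 1.24], [0.06, 2.45], [-1.56, 4.7], [0.09, 2.05], [-2.69, 2.69]. Speed limits (rad/s): [2.57, 2.57, 3.14, 3.14, 3.14, 3.14, 3.14].

INTERFACE

Orientations are given as a rotation vector (axis times angle).
In Python, from plant import r, camera, masks_of gives the robot as it stands.
- The arm moves only by the tool carry_out, never from a script. Its argument "moves" is a list that holds one entry, the list of rows, each a list of 5 numbers: the shift along the tool's x, y, z scaled (see below), then the turn about the tool's z scaled (see below), then the finger opening in mm, from 0 to 87. A call has 1 to 5 rows; each row shifts and turns the commanded pose from where the row before left it, along the tool's axes as they then stand; what a row does not reach is not made up. The controller multiplies each number of a shift by 10 cm and each number of a turn by 0.08 rad. A row lasts 1/10 s, in which the tool goes at most 50 mm and 8.59 degrees, less where a joint would pass 70% of its speed; a pose out of reach is approached as far as the arm can. A call with a number of a shift or a turn outside -1 to 1 is refused whole. A call with a gripper value outside its range is refused whole. The fingers move at their own pace and stop on an object; "newtons" is the grip in N (left out, the last holds). Time passes only in rows, so rows that do not move let the fingers close. It gives the time, the measured TCP pose, the force, the opening and the grip force at its end, in the units of the state.
- r.sense(): the state, without advancing time (a new reading comes with each control period).
- camera(name): name is "scene" or "top" or "wrist"; returns a dict with "color" (480x640x3 uint8, blue, green, red), "fx", "fy", "cx", "cy" (pixels), "origin" and "rotation" of the camera in the world; the wrist camera has in their place "hand_eye" (4x4, takes a point from camera to tool coordinates, whose origin is the TCP and whose axes are the flange's). Camera axes: x right, y down, z forward; pixel columns grow to the right and rows downward; lengths in m; the calibration is good to about 2 mm. A picture is of the moment at which its call begins: read the wrist's pose just before it. There is no depth.
- r.job_done(): hands the job in; it is judged then, once.
Trained networks look in the newest picture that a camera, given by its name, has taken for a name from the list of things; names that differ only in an ending like _2 or _b are one class to them, and where a whole thing is asked for, a point or a joint stands for the part that bears it (a point fixed in the world has none). Each returns a list of dicts, best first, with "p" (0 to 1); they miss things now and then, are a little off and sometimes report something else, mostly with a low value. They report only what shows in the picture. A call takes as long as a camera call.
- masks_of(camera, label): "mask" (480x640 bool, what is visible of it) and "extent" ([left, top, width, height] in pixels, round what is visible of it).
The state is a dict: "time_s": time; "q": joint angles; "joint_vel": joint speeds; "effort": joint torques, N m; "tool_pos": TCP position; "orientation": TCP orientation; "force": force on the tool from outside, world axes, zero at the start; "wrist_torque": the same for the moment, N m; "finger_gap": finger opening in m; "finger_force": force on a finger pad.
Only numpy, scipy, OpenCV 4.12 (cv2) and the standard library are available. Lean on these libraries where they do the work, as an engineer would, in place of code of your own. Each camera call takes 0.05 s, during which the arm holds its last target. There are 200 camera calls.

## Working session

There is one attempt and no reset: what is moved stays moved. The work goes in short steps, Python scripts to look and compute and a tool call to move; the robot and the scene stay as the last step left them, time stands still between calls to the robot, and variables do not carry over. Pictures are saved under pics/ and viewed, at most 10 in all, crops included, and the job is handed in when it is done.

Besides the shell and the picture viewer there is one more tool, called by a JSON object that holds its "fn" and its "kwargs", one argument or row to a line. carry_out: Moves the arm, as the interface text tells. Its arguments: {"type":"object","properties":{"moves":{"type":"array","items":{"type":"array","items":{"type":"array","items":{"type":"number"}}}},"newtons":{"type":"number"}},"required":["moves"]}

```bash
mkdir -p pics; ls
cat > h.py <<'E'
import numpy as np, cv2
from plant import r, camera, masks_of
def rnd(a,n=4): return np.round(np.array(a,float),n).tolist()
def proj(c,P):
    p=(np.atleast_2d(P)-c['origin'])@np.array(c['rotation'])
    return np.c_[c['fx']*p[:,0]/p[:,2]+c['cx'],c['fy']*p[:,1]/p[:,2]+c['cy']]
def plane(c,u,v,z):
    d=np.array(c['rotation'])@[(u-c['cx'])/c['fx'],(v-c['cy'])/c['fy'],1]
    o=np.array(c['origin']); return o+d*(z-o[2])/d[2]
E
python3 - <<'E'
from h import *
s=r.sense(); print({k:rnd(v) for k,v in s.items()})
for n in('scene','top'):
    c=camera(n); cv2.imwrite(f'pics/{n}0.png',c['color'])
    print(n,c['fx'],c['cx'],c['cy'],rnd(c['origin']),rnd(c['rotation']))
    for l in('lamp','lamp_grip','mast_hinge','head','dock','dock_gap','paste_jar','paperweight','paste_brush'):
        for m in masks_of(n,l)[:2]: print(l,round(m['p'],2),m['extent'],int(m['mask'].sum()))
E
```

```text
pics
{'time_s': 0.0, 'q': [-1.2029, 0.3218, -0.0701, 1.4517, 0.0226, 1.3708, -0.0569], 'joint_vel': [-0.0004, 0.0012, -0.0005, -0.0012, -0.0008, 0.0003, 0.0004], 'effort': [-0.0001, -49.1291, -0.4041, -31.2527, -0.0641, 0.0437, 0.0002], 'tool_pos': [0.225, 0.6092, 0.2215], 'orientation': [-0.5527, -3.0923, 0.0029], 'force': [-0.0108, -0.0691, -0.2902], 'wrist_torque': [0.0212, -0.0192, -0.0211], 'finger_force': 0.0, 'finger_gap': 0.0869}
scene 451.49228906416363 327.71969357243563 233.0781374578938 [1.1096, 0.2801, 0.913] [-1.3294, -2.397, 0.7694]
lamp 0.79 [221.8, 121.7, 123.2, 104.2] 5799
lamp_grip 0.73 [219.9, 120.3, 125.1, 104.3] 5723
mast_hinge 0.72 [222.6, 117.0, 122.2, 106.0] 5818
head 0.56 [284.8, 118.7, 39.1, 74.6] 1412
head 0.27 [332.0, 193.8, 193.4, 116.1] 9102
dock 0.61 [332.9, 193.1, 190.5, 117.1] 8922
dock_gap 0.68 [332.1, 194.1, 193.1, 116.5] 8964
dock_gap 0.42 [282.9, 117.3, 43.0, 75.0] 1457
paste_jar 0.98 [239.1, 255.3, 31.5, 38.8] 1066
paperweight 0.76 [304.3, 293.6, 24.1, 29.8] 579
paste_brush 0.87 [362.5, 320.6, 59.9, 84.9] 1402
paste_brush 0.16 [301.6, 293.0, 26.9, 28.8] 616
top 464.31759342809966 325.4710846606509 238.75804910908553 [0.5283, -0.0037, 1.1722] [-2.1697, 2.1945, -0.0919]
lamp 0.91 [358.9, 231.0, 136.4, 84.6] 6708
lamp_grip 0.92 [354.9, 228.4, 137.2, 86.0] 6686
mast_hinge 0.69 [355.2, 229.1, 137.6, 86.7] 6755
head 0.94 [375.0, 230.6, 22.3, 67.2] 1089
dock 0.86 [158.7, 254.4, 188.4, 62.9] 8242
dock_gap 0.78 [158.2, 251.9, 185.1, 63.7] 8344
dock_gap 0.38 [225.8, 146.6, 19.4, 75.1] 944
paste_jar 0.6 [362.3, 166.8, 30.5, 32.6] 662
paste_jar 0.49 [226.4, 142.0, 16.2, 81.6] 922
paperweight 0.98 [300.6, 176.1, 25.7, 21.5] 486
paste_brush 0.83 [226.2, 142.8, 19.0, 80.3] 1021
```

View pics/scene0.png

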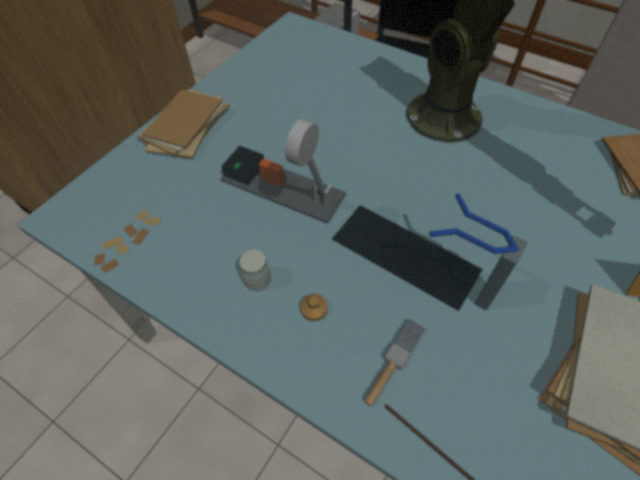

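View pics/top0.png

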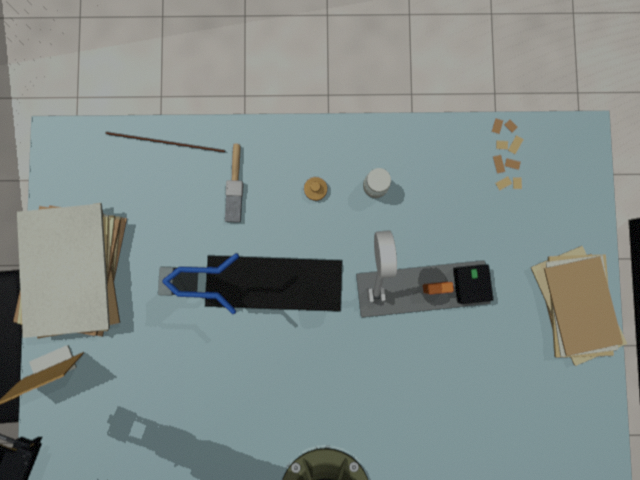

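```bash
cat >> h.py <<'E'
from scipy.spatial.transform import Rotation as R
from scipy.optimize import minimize
def cam(n):
    c=camera(n); rv=np.array(c['rotation']) if 'rotation' in c else None
    if rv is not None and rv.shape==(3,): c['rotation']=R.from_rotvec(rv).as_matrix()
    return c
def box(x0,x1,y0,y1,z0,z1): return np.array([[x,y,z] for x in(x0,x1) for y in(y0,y1) for z in(z0,z1)])
LAMP=[box(-.055,.055,-.135,.19,0,.012),box(-.045,.045,-.13,-.05,.012,.052),box(-.012,.012,-.03,.03,.012,.077)]
PAD=[box(-.065,.065,-.14,.2,0,.006)]
def place(B,p,z=0):
    return B@R.from_euler('z',p[2]).as_matrix().T+[p[0],p[1],z]
def sil(c,bs,p,z=0):
    m=np.zeros((480,640),np.uint8)
    for b in bs: 
        h=cv2.convexHull(proj(c,place(b,p,z)).astype(np.float32)); cv2.fillConvexPoly(m,np.round(h*16).astype(np.int32),255,cv2.LINE_AA,4)
    return m/255.
E
python3 - <<'E'
from h import *
cs={n:cam(n) for n in('top','scene')}
for n,pts in(('top',[(350,350),(420,300),(400,275),(438,288),(250,270),(473,275),(370,272),(285,315),(325,302),(400,312)]),('scene',[(400,300),(300,200),(271,172),(400,250),(320,260)])):
    h=cv2.cvtColor(cs[n]['color'],cv2.COLOR_BGR2HSV)
    for u,v in pts: print(n,u,v,h[v,u].tolist())
import pickle; pickle.dump(cs,open('c0.pkl','wb'))
E
```

```text
top 350 350 [93, 41, 151]
top 420 300 [75, 11, 92]
top 400 275 [90, 13, 99]
top 438 288 [12, 176, 129]
top 250 270 [60, 29, 26]
top 473 275 [67, 135, 127]
top 370 272 [93, 26, 107]
top 285 315 [93, 44, 111]
top 325 302 [0, 13, 20]
top 400 312 [84, 14, 93]
scene 400 300 [95, 53, 125]
scene 300 200 [95, 20, 76]
scene 271 172 [12, 142, 70]
scene 400 250 [94, 51, 35]
scene 320 260 [93, 51, 121]
```

Run:
```python
from h import *
import pickle; cs=pickle.load(open('c0.pkl','rb'))
obs={}
for n in cs:
    H=cv2.cvtColor(cs[n]['color'],cv2.COLOR_BGR2HSV).astype(int); h,s,v=H[...,0],H[...,1],H[...,2]
    table=(abs(h-94)<6)&(s>34)&(v>55)
    blue=(abs(h-112)<12)&(s>110)
    hd=cv2.dilate(masks_of.__call__(n,'head')[0]['mask'].astype(np.uint8),np.ones((9,9)))>0 if 0 else None
    obs[n]=(~table, v<58, cv2.dilate(blue.astype(np.uint8),np.ones((5,5)))>0)
reg={'top':dict(L=(345,240,510,330),D=(195,245,356,325)),'scene':dict(L=(205,130,355,235),D=(322,195,490,315))}
# ignore head area
ign={'top':[(366,222,400,292)],'scene':[(280,112,336,195)]}
for what,bs,p0 in(('L',LAMP,[.5,-.25,0]),('D',PAD,[.5,.1,0])):
    for views in(['top'],['scene'],['top','scene']):
        def cost(p):
            e=0
            for n in views:
                x0,y0,x1,y1=reg[n][what]
                w=np.zeros((480,640),bool); w[y0:y1,x0:x1]=1
                if what=='L':
                    o=obs[n][0]; 
                    for a,b,c,d in ign[n]: w[b:d,a:c]=0
                else: o=obs[n][1]; w&=~obs[n][2]
                e+=abs(sil(cs[n],bs,p)-o)[w].sum()
            return e
        best=min((minimize(cost,[p0[0]+a,p0[1]+b,p0[2]],method='Nelder-Mead',options=dict(initial_simplex=np.array([p0]*4)+np.array([[a,b,0],[a+.03,b,0],[a,b+.03,0],[a,b,.08]]),xatol=1e-4,fatol=.1)) for a in(-.03,.03) for b in(-.03,.03)),key=lambda q:q.fun)
        print(what,views,rnd(best.x),round(best.fun,1))
    for n in cs:
        for b in bs:
            hh=cv2.convexHull(proj(cs[n],place(b,best.x)).astype(np.float32)); cv2.polylines(cs[n]['color'],[np.round(hh).astype(np.int32)],True,(0,0,255),1)
a=cs['top']['color'][220:340,150:510]; b=cs['scene']['color'][110:320,200:530]
a=cv2.resize(a,None,fx=2.2,fy=2.2); b=cv2.resize(b,None,fx=1.5,fy=1.5)
w=max(a.shape[1],b.shape[1]); f=lambda i:cv2.copyMakeBorder(i,0,0,0,w-i.shape[1],0)
im=np.vstack([f(a),f(b)]);print(im.shape); cv2.imwrite('pics/fit.png',im)
```

```text
L ['top'] [0.4988, -0.2752, 0.0849] 301.1
L ['scene'] [0.4924, -0.2812, 0.0935] 618.1
L ['top', 'scene'] [0.4971, -0.2756, 0.0876] 1062.1
D ['top'] [0.5122, 0.0953, -0.0474] 488.0
D ['scene'] [0.5074, 0.092, -0.051] 762.4
D ['top', 'scene'] [0.5103, 0.0942, -0.0523] 1286.3
(579, 792, 3)
```

View pics/fit.png

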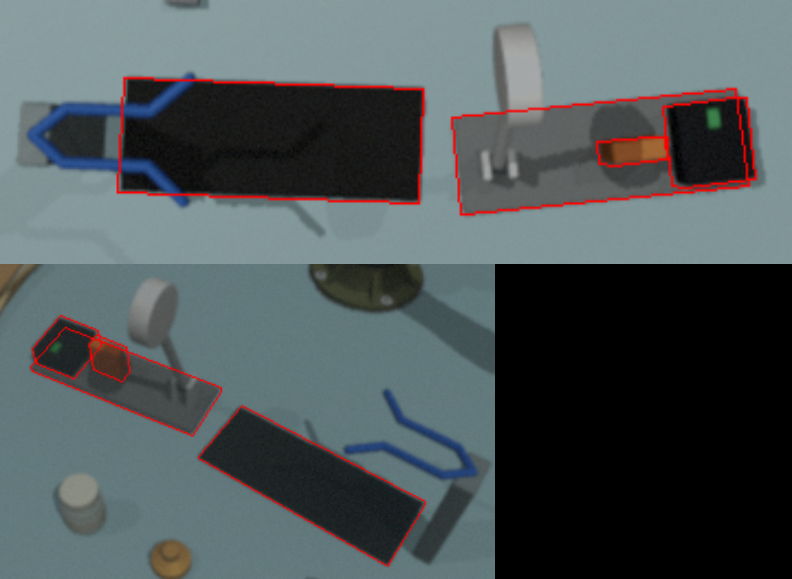

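```bash
cat >> h.py <<'E'
def tool():
    s=r.sense(); M=R.from_rotvec(s['orientation']).as_matrix()
    return s,M
def rows(cur,wps,grip,cap=.048,tc=.078):
    """cur (x,y,z,psi); wps list of poses with number of rows"""
    cur=np.array(cur,float); out=[]
    for w,n in wps:
        w=np.array(w,float); st=(w-cur)/n
        for i in range(n):
            c,s=np.cos(cur[3]),np.sin(cur[3]); d=st
            if np.linalg.norm(d[:3])>.05 or abs(d[3])>.08: print('CAP',d)
            out.append([round(v,2) for v in((-s*d[0]+c*d[1])*10,(c*d[0]+s*d[1])*10,-d[2]*10,-d[3]/.08)]+[grip]); cur=cur+st
    return out
def psi(M): return np.arctan2(M[1,1],M[0,1])
E
python3 - <<'E'
from h import *
s,M=tool(); c=list(s['tool_pos'])+[psi(M)]; print(rnd(c),rnd(M))
L=.087
o=rows(c,[((.33,.56,.38,c[3]),4),((.5,.25,.42,.85),8),((.497,-.277,.42,.087),12),((.497,-.277,.2,.087),6)],87)
for i in range(0,len(o),5): print(o[i:i+5])
E
```

```text
[0.2252, 0.6098, 0.2226, 1.217] [[-0.9381, 0.3464, 0.0001], [0.3464, 0.9381, 0.0001], [-0.0, 0.0001, -1.0]]
[[np.float64(-0.29), np.float64(-0.03), np.float64(-0.39), np.float64(-0.0), 87], [np.float64(-0.29), np.float64(-0.03), np.float64(-0.39), np.float64(-0.0), 87], [np.float64(-0.29), np.float64(-0.03), np.float64(-0.39), np.float64(-0.0), 87], [np.float64(-0.29), np.float64(-0.03), np.float64(-0.39), np.float64(-0.0), 87], [np.float64(-0.33), np.float64(-0.29), np.float64(-0.05), np.float64(0.57), 87]]
[[np.float64(-0.35), np.float64(-0.27), np.float64(-0.05), np.float64(0.57), 87], [np.float64(-0.36), np.float64(-0.26), np.float64(-0.05), np.float64(0.57), 87], [np.float64(-0.37), np.float64(-0.24), np.float64(-0.05), np.float64(0.57), 87], [np.float64(-0.38), np.float64(-0.22), np.float64(-0.05), np.float64(0.57), 87], [np.float64(-0.39), np.float64(-0.21), np.float64(-0.05), np.float64(0.57), 87]]
[[np.float64(-0.4), np.float64(-0.19), np.float64(-0.05), np.float64(0.57), 87], [np.float64(-0.41), np.float64(-0.17), np.float64(-0.05), np.float64(0.57), 87], [np.float64(-0.29)
[... 691 characters left out ...]
, [np.float64(-0.42), np.float64(-0.12), np.float64(0.0), np.float64(0.79), 87], [np.float64(-0.43), np.float64(-0.1), np.float64(0.0), np.float64(0.79), 87], [np.float64(-0.43), np.float64(-0.07), np.float64(0.0), np.float64(0.79), 87], [np.float64(-0.0), np.float64(-0.0), np.float64(0.37), np.float64(0.0), 87]]
[[np.float64(-0.0), np.float64(-0.0), np.float64(0.37), np.float64(0.0), 87], [np.float64(-0.0), np.float64(-0.0), np.float64(0.37), np.float64(0.0), 87], [np.float64(-0.0), np.float64(-0.0), np.float64(0.37), np.float64(0.0), 87], [np.float64(-0.0), np.float64(-0.0), np.float64(0.37), np.float64(0.0), 87], [np.float64(-0.0), np.float64(-0.0), np.float64(0.37), np.float64(0.0), 87]]
```

{"fn": "carry_out", "kwargs": {
  "moves": [
    [[-0.29,-0.03,-0.39,0,87],[-0.29,-0.03,-0.39,0,87],[-0.29,-0.03,-0.39,0,87],[-0.29,-0.03,-0.39,0,87],[-0.33,-0.29,-0.05,0.57,87]]
  ]
}}

```text
time_s: 1.6
tool_pos: [0.3521, 0.5224, 0.3884]
orientation: [0.62, 3.077, 0.014]
force: [0.5, 0.5, 1.0]
finger_gap: 0.087
finger_force: 0.0
```

{"fn": "carry_out", "kwargs": {
  "moves": [
    [[-0.35,-0.27,-0.05,0.57,87],[-0.36,-0.26,-0.05,0.57,87],[-0.37,-0.24,-0.05,0.57,87],[-0.38,-0.22,-0.05,0.57,87],[-0.39,-0.21,-0.05,0.57,87]]
  ]
}}

```text
time_s: 2.1
tool_pos: [0.4582, 0.3246, 0.409]
orientation: [0.972, 2.987, 0.001]
force: [1.7, -0.7, -0.1]
finger_gap: 0.0871
finger_force: 0.0
```

{"fn": "carry_out", "kwargs": {
  "moves": [
    [[-0.4,-0.19,-0.05,0.57,87],[-0.41,-0.17,-0.05,0.57,87],[-0.29,-0.33,0,0.79,87],[-0.31,-0.31,0,0.79,87],[-0.33,-0.29,0,0.79,87]]
  ]
}}

```text
time_s: 2.6
tool_pos: [0.5007, 0.115, 0.4187]
orientation: [1.382, 2.821, 0.001]
force: [0.4, 0.2, -0.2]
finger_gap: 0.0872
finger_force: 0.0
```

{"fn": "carry_out", "kwargs": {
  "moves": [
    [[-0.35,-0.27,0,0.79,87],[-0.36,-0.25,0,0.79,87],[-0.38,-0.22,0,0.79,87],[-0.39,-0.2,0,0.79,87],[-0.4,-0.18,0,0.79,87]]
  ]
}}

```text
time_s: 3.1
tool_pos: [0.5003, -0.1046, 0.4189]
orientation: [1.808, 2.568, 0.002]
force: [0.2, 0.2, 0.2]
finger_gap: 0.0869
finger_force: 0.0
```

{"fn": "carry_out", "kwargs": {
  "moves": [
    [[-0.41,-0.15,0,0.79,87],[-0.42,-0.12,0,0.79,87],[-0.43,-0.1,0,0.79,87],[-0.43,-0.07,0,0.79,87],[0,0,0,0,87]]
  ]
}}

```text
time_s: 3.6
tool_pos: [0.4973, -0.2848, 0.4184]
orientation: [2.128, 2.309, -0.007]
force: [-0.8, 0.2, -0.5]
finger_gap: 0.087
finger_force: 0.0
```

Run:
```python
from h import *
s,M=tool(); c=camera('wrist'); print(rnd(s['tool_pos']),psi(M),rnd(M[:,2])); T=np.array(c['hand_eye']); print(rnd(T))
cv2.imwrite('pics/w1.png',c['color'])
c['rotation']=M@T[:3,:3]; c['origin']=np.array(s['tool_pos'])+M@T[:3,3]
H=cv2.cvtColor(c['color'],cv2.COLOR_BGR2HSV).astype(int); m=((abs(H[...,0]-11)<7)&(H[...,1]>120)&(H[...,2]>40)).astype(np.uint8)
n,l,st,ce=cv2.connectedComponentsWithStats(m); i=1+np.argmax(st[1:,4]); print(st[i],ce[i])
p=proj(c,[[.497,-.277,.077],[.497,-.277,0]]);print(p)
u,v=ce[i]; print(rnd(plane(c,u,v,.077)),rnd(plane(c,u,v,.05)))
rc=cv2.minAreaRect(np.argwhere(l==i)[:,::-1].astype(np.float32)); b=cv2.boxPoints(rc)
print([rnd(plane(c,*q,.077)) for q in b])
for B in LAMP:
    h=cv2.convexHull(proj(c,place(B,(.4965,-.277,.087))).astype(np.float32)); cv2.polylines(c['color'],[np.round(h).astype(np.int32)],True,(0,0,255),1)
cv2.imwrite('pics/w1.png',c['color'])
```

```text
[0.4973, -0.2848, 0.4184] 0.0814302186929875 [-0.0016, -0.0042, -1.0]
[[-0.001, -0.9645, -0.2642, 0.0728], [1.0, -0.0007, -0.0013, 0.0005], [0.0011, -0.2642, 0.9645, -0.1632], [0.0, 0.0, 0.0, 1.0]]
[ 215  342  122   45 4146] [274.10660878 363.41823444]
[[320.69350795 192.55368342]
 [320.73482762 186.59451116]]
[0.4417, -0.5717, 0.077] [0.439, -0.591, 0.05]
[[0.3412, -0.5547, 0.077], [0.5362, -0.5138, 0.077], [0.552, -0.597, 0.077], [0.3495, -0.6406, 0.077]]
```

View pics/w1.png

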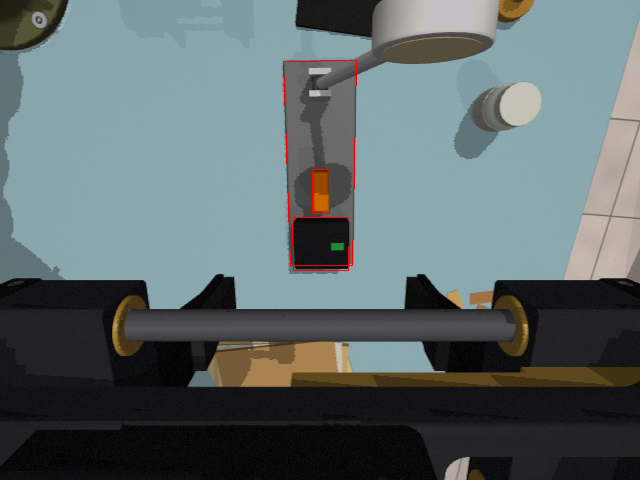

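Run:
```python
from h import *
for i in range(2):
    s,M=tool(); print(s['time_s'],rnd(s['tool_pos']),psi(M),rnd(M[:,2])); camera('top')
c=list(s['tool_pos'])+[psi(M)]
for w in rows(c,[((.4965,-.278,.1,.087),7),((.4965,-.278,.031,.087),3)],87): print([float(x) for x in w])
```

```text
3.65 [0.4986, -0.2813, 0.4184] 0.08695890987920951 [-0.001, -0.0015, -1.0]
3.7 [0.4996, -0.2787, 0.4184] 0.09144501617287648 [-0.0004, 0.0001, -1.0]
[0.0, -0.0, 0.45, 0.01, 87.0]
[0.0, -0.0, 0.45, 0.01, 87.0]
[0.0, -0.0, 0.45, 0.01, 87.0]
[0.0, -0.0, 0.45, 0.01, 87.0]
[0.0, -0.0, 0.45, 0.01, 87.0]
[0.0, -0.0, 0.45, 0.01, 87.0]
[0.0, -0.0, 0.45, 0.01, 87.0]
[0.0, 0.0, 0.23, -0.0, 87.0]
[0.0, 0.0, 0.23, -0.0, 87.0]
[0.0, 0.0, 0.23, -0.0, 87.0]
```

{"fn": "carry_out", "kwargs": {
  "moves": [
    [[0,-0.03,0.45,0.05,87],[0,0,0.45,0,87],[0,0,0.45,0,87],[0,0,0.45,0,87],[0,0,0.45,0,87]]
  ]
}}

```text
time_s: 4.25
tool_pos: [0.4981, -0.2752, 0.1922]
orientation: [2.114, 2.324, 0.004]
force: [0.9, -0.8, -0.2]
finger_gap: 0.0868
finger_force: 0.0
```

{"fn": "carry_out", "kwargs": {
  "moves": [
    [[0,0,0.45,0,87],[0,0,0.45,0,87],[0,0,0.3,0,87],[0,0,0.2,0,87],[0,0,0.1,0,87]]
  ]
}}

```text
time_s: 4.75
tool_pos: [0.4969, -0.2749, 0.0415]
orientation: [-2.113, -2.32, -0.0]
force: [-0.1, -0.0, 0.4]
finger_gap: 0.0869
finger_force: 0.0
```

{"fn": "carry_out", "kwargs": {
  "moves": [
    [[0,0,0.09,0,87],[0,0,0,0,30]]
  ],
  "newtons": 15
}}

```text
time_s: 4.95
tool_pos: [0.4974, -0.277, 0.0343]
orientation: [-2.117, -2.32, -0.0]
force: [0.2, -0.2, 0.3]
finger_gap: 0.0842
finger_force: 0.0
```

{"fn": "carry_out", "kwargs": {
  "moves": [
    [[0,0,0,0,20],[0,0,0,0,20],[0,0,0,0,20],[0,0,0,0,20],[0,0,0,0,15]]
  ],
  "newtons": 15
}}

```text
time_s: 5.45
tool_pos: [0.4973, -0.2781, 0.0349]
orientation: [2.119, 2.319, 0.001]
force: [-0.2, -0.4, 0.5]
finger_gap: 0.0471
finger_force: 0.0
```

{"fn": "carry_out", "kwargs": {
  "moves": [
    [[0,0,0,0,10],[0,0,0,0,10],[0,0,0,0,10],[0,0,0,0,10]]
  ],
  "newtons": 50
}}

```text
time_s: 5.85
tool_pos: [0.4972, -0.278, 0.0345]
orientation: [2.119, 2.319, 0.0]
force: [0.2, 0.2, 1.1]
finger_gap: 0.0237
finger_force: 50.0
```

```bash
cat >> h.py <<'E'
from scipy.optimize import minimize_scalar
a=np.linspace(0,2*np.pi,40,endpoint=False)
DISC=np.array([[.045*np.cos(t),y,.25+.045*np.sin(t)] for t in a for y in(-.015,.015)])
Z0=.0345   # tcp z minus lamp z
def headpts(s,th,dy=0):
    M=R.from_rotvec(s['orientation']).as_matrix(); ps=psi(M); p=s['tool_pos']
    P=DISC@R.from_euler('y',th).as_matrix().T+[0,.15+dy,.05]
    return P@R.from_euler('z',ps).as_matrix().T+[p[0],p[1],p[2]-Z0]
def dsil(c,s,th,dy):
    m=np.zeros((480,640),np.uint8); h=cv2.convexHull(proj(c,headpts(s,th,dy)).astype(np.float32))
    cv2.fillConvexPoly(m,np.round(h*16).astype(np.int32),255,cv2.LINE_AA,4); return m/255.
def white(c,vmin):
    H=cv2.cvtColor(cv2.GaussianBlur(c['color'],(3,3),0),cv2.COLOR_BGR2HSV).astype(int)
    return ((H[...,1]<26)&(H[...,2]>vmin)).astype(float)
def lean(n,c,s,th0,vmin=None,span=.15):
    o=white(c,vmin or dict(top=118,scene=105)[n]); w=np.zeros((480,640),bool)
    pp=np.vstack([proj(c,headpts(s,t)) for t in(th0-span,th0+span)]); a0=np.maximum(np.floor(pp.min(0)-12),0).astype(int); a1=np.ceil(pp.max(0)+12).astype(int)
    w[a0[1]:a1[1],a0[0]:a1[0]]=1
    f=lambda p:abs(dsil(c,s,p[0],p[1])-o)[w].sum()
    g=min(np.arange(th0-span,th0+span,.02),key=lambda t:f((t,0)))
    q=minimize(f,[g,0],method='Nelder-Mead',options=dict(initial_simplex=[[g-.015,0],[g+.02,.002],[g,-.004]],xatol=3e-4,fatol=.1))
    return q.x,q.fun,o[w].sum()
E
python3 - <<'E'
from h import *
for n in('top','scene'):
    s,_=tool(); c=cam(n)
    for vm in(95,110,120,135): print(n,vm,rnd(np.hstack(lean(n,c,s,.35,vm))))
    x,_,_=lean(n,c,s,.35)
    h=cv2.convexHull(proj(c,headpts(s,*x)).astype(np.float32)); uv=h.mean((0,1)).astype(int); 
    im=cv2.cvtColor((white(c,115)*90).astype(np.uint8),cv2.COLOR_GRAY2BGR)//2+c['color']//2; cv2.polylines(im,[np.round(h).astype(np.int32)],True,(0,0,255),1)
    cv2.imwrite(f'pics/l_{n}.png',cv2.resize(im[uv[1]-60:uv[1]+60,uv[0]-60:uv[0]+60],None,fx=3,fy=3))
cv2.imwrite('pics/l.png',np.hstack([cv2.imread(f'pics/l_{n}.png') for n in('top','scene')]))
s,M=tool();print(psi(M),rnd(M[:,2]))
E
```

```text
top 95 [0.2645, 0.0011, 1566.9922, 2570.0]
top 110 [0.3581, 0.0004, 365.0824, 987.0]
top 120 [0.3657, 0.0004, 359.3804, 871.0]
top 135 [0.3768, 0.0001, 423.4157, 736.0]
scene 95 [0.3242, -0.0004, 775.4667, 648.0]
scene 110 [0.2593, -0.0067, 875.0667, 493.0]
scene 120 [0.2295, -0.0091, 924.3882, 412.0]
scene 135 [0.1717, -0.0112, 1071.549, 245.0]
0.08995115780142114 [0.0001, 0.0, -1.0]
```

View pics/l.png

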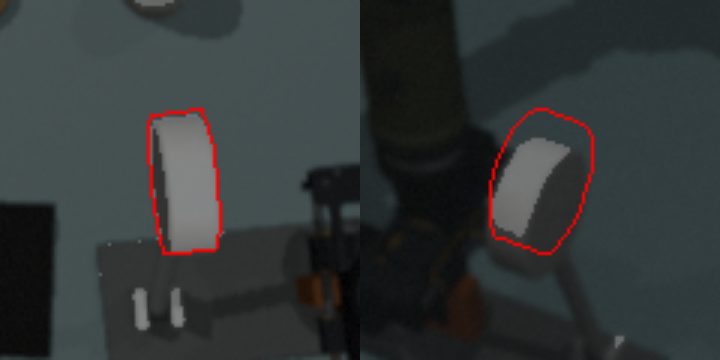

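```bash
cat > sim.py <<'E'
import numpy as np
from scipy.optimize import least_squares
J,C,K,ML=.0130,.035,.466,.26*.207
def sim(ev,g=.53,phi=0.,lag=.03,ml=ML,th=.35,w=0.,ts=(),dt=.0025,t0=0.,v0=0.):
    """ev: list of (duration, hinge velocity along lamp x m/s). returns th,w,v(filtered), samples at ts"""
    t=t0; vf=v0; out=[]; ts=list(ts); x=0
    for d,v in ev:
        for _ in range(int(round(d/dt))):
            while len(out)<len(ts) and t>=ts[len(out)]-1e-9: out.append(th)
            a=(v-vf)/lag; vf+=a*dt; x+=vf*dt
            T=g*np.sin(th)-K*(th-phi)-C*w-ml*a*np.cos(th)
            r=th-phi
            if abs(r)>.35: T-=20*(r-np.sign(r)*.35)+.3*w
            w+=T/J*dt; th+=w*dt; t+=dt
    while len(out)<len(ts): out.append(th)
    return th,w,vf,np.array(out)
E
python3 - <<'E'
from sim import *
for k in(.30,.33,.36,.39):
  pre=[.12,.24,k,k,k]; 
  for post in([k/2],):
    ev=[(.1,-v) for v in pre+post]
    res=[]
    for n in range(0,9):
        th,w,_,_=sim([(.5,0)]+ev+[(.1,0)]*n); res.append((round(th,3),round(w+3.94*th,2)))
    print(k,round(sum(pre+post)*100),res)
    print('   sens', [[round(q,3) for q in sim([(.5,0)]+ev+[(.1,0)]*5,**kw)[:2]] for kw in(dict(g=.515),dict(g=.545),dict(phi=.01),dict(lag=.05))])
E
```

```text
0.3 141 [(np.float64(0.319), np.float64(0.92)), (np.float64(0.256), np.float64(0.37)), (np.float64(0.204), np.float64(0.39)), (np.float64(0.172), np.float64(0.44)), (np.float64(0.155), np.float64(0.5)), (np.float64(0.149), np.float64(0.57)), (np.float64(0.151), np.float64(0.64)), (np.float64(0.158), np.float64(0.72)), (np.float64(0.17), np.float64(0.81))]
   sens [[np.float64(0.112), np.float64(-0.11)], [np.float64(0.19), np.float64(0.081)], [np.float64(0.212), np.float64(0.132)], [np.float64(0.162), np.float64(-0.024)]]
0.33 152 [(np.float64(0.316), np.float64(0.86)), (np.float64(0.244), np.float64(0.24)), (np.float64(0.184), np.float64(0.24)), (np.float64(0.146), np.float64(0.27)), (np.float64(0.122), np.float64(0.31)), (np.float64(0.11), np.float64(0.35)), (np.float64(0.105), np.float64(0.4)), (np.float64(0.106), np.float64(0.45)), (np.float64(0.111), np.float64(0.51))]
   sens [[np.float64(0.074), np.float64(-0.164)], [np.float64(0.146), np.float64(0.006)], [np.float64(0.17), np.float64(0.069)], [np.float64(0.121), np.float64(-0.088)]]
0.36 162 [(np.float64(0.312), np.float64(0.8
[... 327 characters left out ...]
loat64(0.033), np.float64(-0.222)], [np.float64(0.104), np.float64(-0.065)], [np.float64(0.131), np.float64(0.008)], [np.float64(0.083), np.float64(-0.151)]]
0.39 172 [(np.float64(0.307), np.float64(0.72)), (np.float64(0.217), np.float64(-0.05)), (np.float64(0.14), np.float64(-0.09)), (np.float64(0.087), np.float64(-0.1)), (np.float64(0.051), np.float64(-0.11)), (np.float64(0.025), np.float64(-0.12)), (np.float64(0.006), np.float64(-0.14)), (np.float64(-0.008), np.float64(-0.16)), (np.float64(-0.019), np.float64(-0.18))]
   sens [[np.float64(-0.004), np.float64(-0.277)], [np.float64(0.062), np.float64(-0.138)], [np.float64(0.091), np.float64(-0.055)], [np.float64(0.045), np.float64(-0.214)]]
```

{"fn": "carry_out", "kwargs": {
  "moves": [
    [[0,0,-0.06,0,10],[0,0,-0.12,0,10],[0,0,-0.12,0,10],[0,0.05,-0.12,0,10],[0,0.1,-0.06,0.2,10]]
  ]
}}

```text
time_s: 6.45
tool_pos: [0.5128, -0.2774, 0.0845]
orientation: [2.139, 2.299, 0.002]
force: [0.6, 0.0, -7.7]
finger_gap: 0.0233
finger_force: 50.0
```

{"fn": "carry_out", "kwargs": {
  "moves": [
    [[0,0.15,0,0.4,10],[0,0.2,0,0.4,10],[0,0.15,0,0.4,10],[0,0.1,0,0.3,10],[0,0.05,0,0.06,10]]
  ]
}}

```text
time_s: 6.95
tool_pos: [0.5785, -0.2744, 0.0824]
orientation: [2.276, 2.165, -0.0]
force: [-0.6, -0.0, -8.1]
finger_gap: 0.0236
finger_force: 50.1
```

{"fn": "carry_out", "kwargs": {
  "moves": [
    [[0,0,0,0,10],[0,0,0,0,10],[0,0,0,0,10]]
  ]
}}

```text
time_s: 7.25
tool_pos: [0.5761, -0.2754, 0.0825]
orientation: [-2.278, -2.163, 0.0]
force: [-0.5, 0.4, -8.4]
finger_gap: 0.0234
finger_force: 50.0
```

Run:
```python
from h import *
for i in range(2):
    s,M=tool(); c=cam('top'); print(s['time_s'],rnd(s['tool_pos']),psi(M),rnd(M[:,2]),rnd(np.hstack(lean('top',c,s,.35))),s['force'],s['wrist_torque'],s['finger_gap'])
cv2.imwrite('pics/t2.png',c['color'])
```

```text
7.25 [0.5761, -0.2754, 0.0825] -0.05179586276291352 [-0.0006, 0.0003, -1.0] [0.3515, 0.0014, 705.8, 1404.0] [-0.54982324  0.35054131 -8.43824014] [-0.19910355  0.21644215  0.04942482] 0.023436618083929824
7.3 [0.5762, -0.2754, 0.0826] -0.05177889488471992 [-0.0003, 0.0004, -1.0] [0.3562, 0.0015, 697.3686, 1392.0] [-0.46193121 -0.17817249 -7.7188712 ] [-0.17690334  0.29506994  0.00881932] 0.023966211597055777
```

{"fn": "carry_out", "kwargs": {
  "moves": [
    [[0,-0.12,0,0,10],[0,-0.24,0,0,10],[0,-0.38,0,0,10],[0,-0.38,0,0,10],[0,-0.38,0,0,10]]
  ]
}}

```text
time_s: 7.85
tool_pos: [0.4244, -0.2674, 0.0822]
orientation: [-2.277, -2.163, -0.0]
force: [-0.0, 0.3, -7.2]
finger_gap: 0.024
finger_force: 50.0
```

{"fn": "carry_out", "kwargs": {
  "moves": [
    [[0,-0.19,0,0,10],[0,0,0,0,10],[0,0,0,0,10]]
  ]
}}

```text
time_s: 8.15
tool_pos: [0.4079, -0.2664, 0.083]
orientation: [2.278, 2.162, 0.004]
force: [0.1, 0.3, -7.8]
finger_gap: 0.0237
finger_force: 50.0
```

```bash
cat > meas.py <<'E'
from h import *
import sys
def meas(th0,n=2,span=.2):
    o=[]
    for i in range(n):
        s,M=tool(); c=cam('top'); q=lean('top',c,s,th0,span=span); o.append((s['time_s'],q[0][0]))
        print('t %.3f'%s['time_s'],rnd(s['tool_pos']),'psi %.4f'%psi(M),'th %.4f dy %.4f cost %.0f/%.0f'%(*q[0],*q[1:]))
        cv2.imwrite('pics/last%.2f.png'%s['time_s'],c['color'])
    return o
if __name__=='__main__': meas(float(sys.argv[1]),int(sys.argv[2]))
E
python3 meas.py .12 2
```

```text
t 8.150 [0.4079, -0.2664, 0.083] psi -0.0521 th 0.1649 dy 0.0001 cost 423/966
t 8.200 [0.4088, -0.2665, 0.0831] psi -0.0512 th 0.1423 dy 0.0004 cost 434/964
```

```bash
cat > mpc.py <<'E'
import sys,json,os
from sim import *
from meas import *
T0=7.35
DOCK=np.array([.510,.094]); DY=-.051
def xd(p):
    d=np.array(p[:2])-DOCK; return d[0]*np.cos(DY)+d[1]*np.sin(DY), -d[0]*np.sin(DY)+d[1]*np.cos(DY)
def load():
    return json.load(open('log.json')) if os.path.exists('log.json') else dict(ev=[[.1,-.12],[.1,-.24],[.1,-.38],[.1,-.38],[.1,-.38],[.1,-.19],[.1,0],[.1,0]],m=[[8.15,.1649],[8.20,.1423]],end=8.25)
def fit(L):
    m=np.array(L['m']); ev=list(map(tuple,L['ev']))
    dur=sum(e[0] for e in ev); ev+= [(L['end']-T0-dur,0.)] if L['end']-T0-dur>1e-6 else []
    n=len(m)
    def model(p): return sim(ev,g=.53+.01*p[0],phi=.005*p[1],lag=.03+.01*p[2],ml=ML*(1+.03*p[3]),th=.352,ts=m[:,0],t0=T0)
    wts=np.exp(-(m[-1,0]-m[:,0])/6)
    f=lambda p:np.r_[(model(p)[3]-m[:,1])/.004*wts,p]
    q=least_squares(f,L.get('p',np.zeros(4)),diff_step=.05).x
    o=model(q); print('fit p',rnd(q,2),'resid',rnd((o[3]-m[:,1])[-8:],4))
    return q,o,ev
def plan(q,th,w,x0,N=30,xt=0.,wx=3.,zero=5,nl=1):
    g,phi,lag,ml=.53+.01*q[0],.005*q[1],.03+.01*q[2],ML*(1+.03*q[3])
    # linear: A per row
    def roll(v,th,w,phi):
        out=[];vf=0;x=0;dt=.005
        for u in v:
            for _ in range(20):
                a=(u-vf)/lag; vf+=a*dt; w+=((g-K)*th+K*phi-C*w-ml*a)/J*dt; th+=w*dt; x+=vf*dt
            out.append((th,w,x,vf))
        return np.array(out)
    free=roll(np.zeros(N),th,w,phi); B=np.array([roll(np.eye(N)[i],0,0,0) for i in range(N)]) # N,N,4
    mask=[i for i in range(N) if (i%zero)<zero-nl]; B=B[mask]
    the=-K*phi/(g-K)
    rowsA=[];rb=[]
    for k in range(N):
        rowsA.append(2.*B[:,k,0]);rb.append(2.*(the*0-free[k,0]))
        if k>=N-12: rowsA.append(wx*B[:,k,2]);rb.append(wx*(xt-x0))
        else: rowsA.append(.1*wx*B[:,k,2]);rb.append(.1*wx*(xt-x0))
    D=np.zeros((N+1,len(mask)))
    for j,i in enumerate(mask): D[i,j]+=1;D[i+1,j]-=1
    rowsA=np.vstack([rowsA,2.*D]);rb=np.r_[rb,np.zeros(N+1)]
    Wt=200*np.array([B[:,N-1,1]+3.94*B[:,N-1,0]]); bt=200*np.array([3.94*the-free[N-1,1]-3.94*free[N-1,0]])
    v=np.linalg.lstsq(np.vstack([rowsA,Wt]),np.r_[rb,bt],rcond=None)[0]
    vv=np.zeros(N);vv[mask]=v
    tr=roll(vv,th,w,phi); tr[:,2]+=x0
    print('eq lean %.3f'%the,'plan tool-y x10cm:',rnd(vv[:10],3)); print(' th',rnd(tr[:,0],3)[:15],' x',rnd(tr[4::5,2],3))
    return vv
def cycle(done,n=2,th0=None,xt=0.,zero=5,wx=3.,N=30,nl=1):
    """done: row numbers (tool-y x10cm) just carried out"""
    L=load()
    if done is not None:
        L['ev']+= [[max(0,L['end']-T0-sum(e[0] for e in L['ev'])),0.]]+[[.1,float(u)] for u in done]
        L['end']=L['end']+.1*len(done)
        if th0 is None: q,o,_=fit(L) ; th0=o[0]
        ms=meas(th0,n); L['m']+=[list(a) for a in ms]; L['end']=ms[-1][0]+.05
    q,o,_=fit(L); L['p']=list(q); json.dump(L,open('log.json','w'))
    s=r.sense(); X=xd(s['tool_pos']); print('t %.2f th %.3f w %.3f dockxy'%(s['time_s'],o[0],o[1]),rnd(X))
    if xt is not None: plan(q,o[0],o[1],X[0],xt=xt,zero=zero,wx=wx,N=N,nl=nl)
E
time python3 -c "
from mpc import *
cycle(None)"
```

```text
fit p [0.45, 0.6, 0.19, -0.36] resid [0.0008, -0.0013]
t 8.25 th 0.121 w -0.351 dockxy [-0.0824, -0.3652]
eq lean -0.020 plan tool-y x10cm: [0.102, 0.129, 0.112, 0.067, 0.0, 0.034, 0.049, 0.047, 0.031, 0.0]
 th [0.066, 0.012, -0.026, -0.041, -0.031, -0.028, -0.033, -0.038, -0.038, -0.029, -0.026, -0.03, -0.033, -0.033, -0.027]  x [-0.041, -0.025, -0.014, -0.005, -0.001, 0.004]
real	0m0.496s
user	0m0.942s
sys	0m0.075s
```

{"fn": "carry_out", "kwargs": {
  "moves": [
    [[0,0.1,0,0,10],[0,0.13,0,0,10],[0,0.11,0,0,10],[0,0.07,0,0,10],[0,0,0,0,10]]
  ]
}}

```text
time_s: 8.75
tool_pos: [0.4506, -0.2685, 0.0824]
orientation: [2.275, 2.165, -0.002]
force: [0.5, -0.8, -7.8]
finger_gap: 0.0239
finger_force: 50.0
```

```bash
python3 -c "
from mpc import *
cycle([.1,.13,.11,.07,0])"
```

```text
fit p [0.45, 0.6, 0.19, -0.36] resid [0.0008, -0.0013]
t 8.750 [0.4506, -0.2685, 0.0824] psi -0.0495 th 0.0034 dy 0.0009 cost 427/967
t 8.800 [0.4494, -0.2686, 0.0822] psi -0.0503 th 0.0129 dy 0.0008 cost 431/959
fit p [0.63, 1.14, -0.56, -0.31] resid [0.0021, 0.0023, -0.0008, -0.0]
t 8.85 th 0.023 w 0.190 dockxy [-0.0427, -0.3653]
eq lean -0.038 plan tool-y x10cm: [0.231, 0.298, 0.264, 0.161, 0.0, 0.06, 0.078, 0.068, 0.04, 0.0]
 th [-0.028, -0.102, -0.155, -0.168, -0.129, -0.112, -0.111, -0.112, -0.108, -0.094, -0.082, -0.072, -0.064, -0.06, -0.062]  x [0.053, 0.077, 0.072, 0.048, 0.031, 0.028]
```

```bash
python3 -c "
from mpc import *
cycle(None,zero=10,wx=1.5)
cycle(None,zero=7,N=28,wx=1.5)
cycle(None,wx=.7)"
```

```text
fit p [0.63, 1.14, -0.56, -0.31] resid [0.0021, 0.0022, -0.0008, -0.0001]
t 8.85 th 0.023 w 0.190 dockxy [-0.0427, -0.3653]
eq lean -0.038 plan tool-y x10cm: [0.153, 0.208, 0.209, 0.186, 0.156, 0.126, 0.099, 0.072, 0.04, 0.0]
 th [-0.005, -0.051, -0.09, -0.116, -0.128, -0.132, -0.129, -0.121, -0.108, -0.087, -0.075, -0.069, -0.066, -0.062, -0.057]  x [0.045, 0.082, 0.087, 0.08, 0.072, 0.072]
fit p [0.63, 1.14, -0.56, -0.31] resid [0.0021, 0.0022, -0.0008, -0.0001]
t 8.85 th 0.023 w 0.190 dockxy [-0.0427, -0.3653]
eq lean -0.038 plan tool-y x10cm: [0.167, 0.227, 0.227, 0.196, 0.148, 0.084, 0.0, 0.036, 0.051, 0.051]
 th [-0.009, -0.06, -0.105, -0.132, -0.142, -0.132, -0.099, -0.083, -0.079, -0.079, -0.079, -0.076, -0.071, -0.063, -0.055]  x [0.051, 0.075, 0.084, 0.077, 0.077]
fit p [0.63, 1.14, -0.56, -0.31] resid [0.0021, 0.0022, -0.0008, -0.0001]
t 8.85 th 0.023 w 0.190 dockxy [-0.0427, -0.3653]
eq lean -0.038 plan tool-y x10cm: [0.175, 0.234, 0.214, 0.135, 0.0, 0.082, 0.115, 0.11, 0.071, 0.0]
 th [-0.011, -0.065, -0.105, -0.114, -0.079, -0.07, -0.08, -0.09, -0.088, -0.065, -0.059, -0.064, -0.069, -0.068, -0.055]  x [0.033, 0.071, 0.093, 0.104, 0.111, 0.12]
```

{"fn": "carry_out", "kwargs": {
  "moves": [
    [[0,0.18,0,0,10],[0,0.24,0,0,10],[0,0.22,0,0,10],[0,0.14,0,0,10],[0,0,0,0,10]]
  ]
}}

```text
time_s: 9.35
tool_pos: [0.5288, -0.272, 0.0824]
orientation: [2.275, 2.165, 0.0]
force: [0.4, -0.3, -7.0]
finger_gap: 0.0241
finger_force: 50.0
```

```bash
python3 -c "
from mpc import *
cycle([.18,.24,.22,.14,0],wx=.7)
cycle(None,wx=1.5)"
```

```text
fit p [0.63, 1.14, -0.56, -0.31] resid [0.0021, 0.0022, -0.0008, -0.0001]
t 9.350 [0.5288, -0.272, 0.0824] psi -0.0492 th -0.1319 dy 0.0008 cost 390/987
t 9.400 [0.527, -0.2723, 0.0822] psi -0.0503 th -0.1202 dy 0.0007 cost 392/981
fit p [2.06, 0.11, -0.8, -0.59] resid [0.0017, 0.0031, -0.0018, -0.0031, 0.0009, -0.0]
t 9.45 th -0.112 w 0.128 dockxy [0.0346, -0.3653]
eq lean -0.003 plan tool-y x10cm: [-0.142, -0.184, -0.164, -0.101, 0.0, -0.051, -0.071, -0.068, -0.044, 0.0]
 th [-0.061, -0.005, 0.034, 0.046, 0.023, 0.017, 0.023, 0.029, 0.028, 0.014, 0.01, 0.013, 0.015, 0.014, 0.007]  x [-0.024, -0.048, -0.06, -0.065, -0.067, -0.068]
fit p [2.06, 0.11, -0.8, -0.59] resid [0.0017, 0.0031, -0.0018, -0.0031, 0.0009, -0.0]
t 9.45 th -0.112 w 0.128 dockxy [0.0346, -0.3653]
eq lean -0.003 plan tool-y x10cm: [-0.157, -0.2, -0.176, -0.106, 0.0, -0.044, -0.059, -0.054, -0.034, 0.0]
 th [-0.057, 0.005, 0.047, 0.059, 0.036, 0.028, 0.031, 0.034, 0.033, 0.022, 0.016, 0.015, 0.014, 0.012, 0.01]  x [-0.029, -0.048, -0.052, -0.047, -0.042, -0.039]
```

{"fn": "carry_out", "kwargs": {
  "moves": [
    [[0,-0.14,0,0,10],[0,-0.18,0,0,10],[0,-0.16,0,0,10],[0,-0.1,0,0,10],[0,0,0,0,10]]
  ]
}}

```text
time_s: 9.95
tool_pos: [0.4668, -0.2698, 0.0825]
orientation: [-2.279, -2.16, -0.001]
force: [0.4, 0.4, -7.3]
finger_gap: 0.0237
finger_force: 50.0
```

```bash
python3 -c "
from mpc import *
cycle([-.14,-.18,-.16,-.1,0],wx=.7)
cycle(None,wx=1.5)"
```

```text
fit p [2.06, 0.11, -0.8, -0.59] resid [0.0017, 0.0031, -0.0018, -0.0031, 0.0009, -0.0]
t 9.950 [0.4668, -0.2698, 0.0825] psi -0.0533 th 0.0153 dy 0.0003 cost 429/971
t 10.000 [0.4686, -0.2696, 0.0828] psi -0.0521 th 0.0047 dy 0.0001 cost 414/977
fit p [2.06, 0.1, -0.8, -0.59] resid [0.0016, 0.003, -0.0022, -0.0036, -0.0004, -0.0015, 0.0011, -0.0002]
t 10.05 th -0.006 w -0.194 dockxy [-0.0218, -0.3651]
eq lean -0.003 plan tool-y x10cm: [-0.081, -0.109, -0.1, -0.063, 0.0, -0.035, -0.049, -0.046, -0.029, 0.0]
 th [0.002, 0.021, 0.036, 0.038, 0.02, 0.015, 0.018, 0.022, 0.021, 0.012, 0.008, 0.009, 0.01, 0.009, 0.005]  x [-0.057, -0.073, -0.08, -0.081, -0.08, -0.08]
fit p [2.06, 0.1, -0.8, -0.59] resid [0.0016, 0.003, -0.0022, -0.0036, -0.0004, -0.0015, 0.0011, -0.0002]
t 10.05 th -0.006 w -0.194 dockxy [-0.0218, -0.3651]
eq lean -0.003 plan tool-y x10cm: [-0.098, -0.129, -0.115, -0.071, 0.0, -0.027, -0.034, -0.03, -0.017, 0.0]
 th [0.007, 0.032, 0.051, 0.054, 0.036, 0.028, 0.028, 0.028, 0.027, 0.021, 0.016, 0.012, 0.008, 0.006, 0.009]  x [-0.063, -0.074, -0.071, -0.06, -0.05, -0.046]
```

{"fn": "carry_out", "kwargs": {
  "moves": [
    [[0,-0.08,0,0,10],[0,-0.11,0,0,10],[0,-0.1,0,0,10],[0,-0.065,0,0,10],[0,0,0,0,10]]
  ]
}}

```text
time_s: 10.55
tool_pos: [0.4323, -0.2678, 0.0824]
orientation: [-2.278, -2.162, -0.001]
force: [-0.3, 0.2, -8.4]
finger_gap: 0.0237
finger_force: 50.0
```

```bash
python3 -c "
from mpc import *
cycle([-.08,-.11,-.1,-.065,0],wx=1)
cycle(None,zero=10,wx=1)"
```

```text
fit p [2.06, 0.1, -0.8, -0.59] resid [0.0016, 0.003, -0.0022, -0.0036, -0.0004, -0.0015, 0.0011, -0.0002]
t 10.550 [0.4323, -0.2678, 0.0824] psi -0.0522 th 0.0238 dy 0.0000 cost 442/957
t 10.600 [0.4333, -0.2677, 0.0827] psi -0.0516 th 0.0164 dy -0.0001 cost 443/955
fit p [2.05, 0.11, -0.8, -0.59] resid [-0.0022, -0.0036, -0.0, -0.001, 0.0025, 0.0013, -0.0, -0.0009]
t 10.65 th 0.008 w -0.129 dockxy [-0.0575, -0.3651]
eq lean -0.003 plan tool-y x10cm: [-0.04, -0.053, -0.048, -0.029, 0.0, -0.01, -0.012, -0.01, -0.005, 0.0]
 th [0.01, 0.018, 0.024, 0.024, 0.016, 0.013, 0.012, 0.011, 0.011, 0.009, 0.006, 0.004, 0.001, 0.001, 0.003]  x [-0.075, -0.078, -0.075, -0.068, -0.062, -0.059]
fit p [2.05, 0.11, -0.8, -0.59] resid [-0.0022, -0.0036, -0.0, -0.001, 0.0025, 0.0013, -0.0, -0.0009]
t 10.65 th 0.008 w -0.129 dockxy [-0.0575, -0.3651]
eq lean -0.003 plan tool-y x10cm: [-0.032, -0.044, -0.044, -0.038, -0.03, -0.022, -0.014, -0.008, -0.003, 0.0]
 th [0.007, 0.013, 0.018, 0.022, 0.023, 0.022, 0.021, 0.018, 0.016, 0.014, 0.012, 0.009, 0.005, 0.002, -0.001]  x [-0.076, -0.081, -0.074, -0.065, -0.056, -0.05]
```

{"fn": "carry_out", "kwargs": {
  "moves": [
    [[0,-0.032,0,0,10],[0,-0.044,0,0,10],[0,-0.044,0,0,10],[0,-0.038,0,0,10],[0,-0.03,0,0,10]]
  ]
}}

```text
time_s: 11.15
tool_pos: [0.4144, -0.2668, 0.0825]
orientation: [-2.278, -2.164, -0.0]
force: [-0.3, 0.0, -8.9]
finger_gap: 0.0239
finger_force: 50.0
```

{"fn": "carry_out", "kwargs": {
  "moves": [
    [[0,-0.022,0,0,10],[0,-0.014,0,0,10],[0,-0.008,0,0,10],[0,-0.003,0,0,10],[0,0,0,0,10]]
  ]
}}

```text
time_s: 11.65
tool_pos: [0.4104, -0.2666, 0.0826]
orientation: [2.277, 2.164, 0.0]
force: [0.7, 0.6, -8.8]
finger_gap: 0.0235
finger_force: 50.0
```

```bash
python3 -c "
from mpc import *
cycle([-.032,-.044,-.044,-.038,-.03,-.022,-.014,-.008,-.003,0],zero=10,wx=1)
cycle(None,zero=10,wx=2)"
```

```text
fit p [2.05, 0.11, -0.8, -0.59] resid [-0.0022, -0.0036, -0.0, -0.001, 0.0025, 0.0013, -0.0, -0.0009]
t 11.650 [0.4104, -0.2666, 0.0826] psi -0.0509 th 0.0247 dy 0.0012 cost 431/983
t 11.700 [0.4103, -0.2666, 0.0826] psi -0.0509 th 0.0248 dy 0.0012 cost 433/979
fit p [2.05, 0.11, -0.8, -0.59] resid [0.0003, -0.0007, 0.0033, 0.0022, 0.0022, 0.0014, -0.0002, 0.0001]
t 11.75 th 0.026 w 0.018 dockxy [-0.0811, -0.3652]
eq lean -0.003 plan tool-y x10cm: [0.031, 0.045, 0.049, 0.048, 0.046, 0.042, 0.038, 0.031, 0.019, 0.0]
 th [0.019, 0.008, -0.001, -0.007, -0.012, -0.015, -0.016, -0.015, -0.012, -0.003, -0.0, -0.002, -0.005, -0.009, -0.012]  x [-0.06, -0.046, -0.032, -0.022, -0.014, -0.009]
fit p [2.05, 0.11, -0.8, -0.59] resid [0.0003, -0.0007, 0.0033, 0.0022, 0.0021, 0.0014, -0.0002, 0.0001]
t 11.75 th 0.026 w 0.018 dockxy [-0.0811, -0.3652]
eq lean -0.003 plan tool-y x10cm: [0.027, 0.04, 0.045, 0.046, 0.045, 0.044, 0.041, 0.035, 0.022, 0.0]
 th [0.02, 0.011, 0.003, -0.003, -0.008, -0.011, -0.013, -0.013, -0.009, 0.0, 0.003, -0.0, -0.005, -0.009, -0.013]  x [-0.062, -0.047, -0.03, -0.016, -0.006, -0.001]
```

Excellent control; continue with the second plan.

{"fn": "carry_out", "kwargs": {
  "moves": [
    [[0,0.03,0,0,10],[0,0.04,0,0,10],[0,0.045,0,0,10],[0,0.046,0,0,10],[0,0.045,0,0,10]]
  ]
}}

```text
time_s: 12.25
tool_pos: [0.4314, -0.2676, 0.0825]
orientation: [2.277, 2.164, -0.0]
force: [-0.2, 0.5, -9.2]
finger_gap: 0.0237
finger_force: 50.0
```

{"fn": "carry_out", "kwargs": {
  "moves": [
    [[0,0.044,0,0,10],[0,0.04,0,0,10],[0,0.035,0,0,10],[0,0.02,0,0,10],[0,0,0,0,10]]
  ]
}}

```text
time_s: 12.75
tool_pos: [0.4449, -0.2683, 0.0825]
orientation: [2.277, 2.164, -0.0]
force: [-0.5, 0.4, -8.0]
finger_gap: 0.0239
finger_force: 50.0
```

```bash
python3 -c "
from mpc import *
cycle([.03,.04,.045,.046,.045,.044,.04,.035,.02,0],zero=10,wx=1)
cycle(None,zero=10,wx=2)"
```

```text
fit p [2.05, 0.11, -0.8, -0.59] resid [0.0003, -0.0007, 0.0033, 0.0022, 0.0021, 0.0014, -0.0003, 0.0]
t 12.750 [0.4449, -0.2683, 0.0825] psi -0.0508 th -0.0057 dy 0.0005 cost 442/956
t 12.800 [0.4446, -0.2684, 0.0825] psi -0.0510 th -0.0005 dy 0.0002 cost 440/958
fit p [2.05, 0.11, -0.8, -0.59] resid [0.0033, 0.0022, 0.002, 0.0012, -0.0011, -0.0009, 0.0006, -0.0004]
t 12.85 th 0.003 w 0.070 dockxy [-0.047, -0.3652]
eq lean -0.003 plan tool-y x10cm: [0.02, 0.03, 0.033, 0.034, 0.032, 0.03, 0.027, 0.022, 0.013, 0.0]
 th [0.003, -0.001, -0.005, -0.009, -0.011, -0.013, -0.014, -0.013, -0.011, -0.004, -0.003, -0.004, -0.005, -0.007, -0.009]  x [-0.033, -0.023, -0.014, -0.008, -0.004, -0.001]
fit p [2.05, 0.11, -0.8, -0.59] resid [0.0033, 0.0022, 0.002, 0.0012, -0.0011, -0.0009, 0.0006, -0.0004]
t 12.85 th 0.003 w 0.070 dockxy [-0.047, -0.3652]
eq lean -0.003 plan tool-y x10cm: [0.019, 0.028, 0.032, 0.033, 0.032, 0.03, 0.028, 0.023, 0.014, 0.0]
 th [0.003, 0.0, -0.004, -0.007, -0.01, -0.012, -0.013, -0.012, -0.01, -0.004, -0.002, -0.003, -0.005, -0.008, -0.01]  x [-0.033, -0.023, -0.013, -0.006, -0.002, 0.001]
```

{"fn": "carry_out", "kwargs": {
  "moves": [
    [[0,0.02,0,0,10],[0,0.03,0,0,10],[0,0.032,0,0,10],[0,0.033,0,0,10],[0,0.032,0,0,10]]
  ]
}}

```text
time_s: 13.35
tool_pos: [0.4598, -0.269, 0.0826]
orientation: [2.277, 2.164, 0.0]
force: [0.1, 0.4, -8.5]
finger_gap: 0.0235
finger_force: 50.0
```

{"fn": "carry_out", "kwargs": {
  "moves": [
    [[0,0.03,0,0,10],[0,0.028,0,0,10],[0,0.023,0,0,10],[0,0.014,0,0,10],[0,0,0,0,10]]
  ]
}}

```text
time_s: 13.85
tool_pos: [0.469, -0.2695, 0.0825]
orientation: [2.277, 2.164, -0.0]
force: [1.6, 0.1, -7.1]
finger_gap: 0.0236
finger_force: 50.0
```

```bash
python3 -c "
from mpc import *
cycle([.02,.03,.032,.033,.032,.03,.028,.023,.014,0],zero=10,wx=2)"
```

```text
fit p [2.05, 0.11, -0.8, -0.59] resid [0.0033, 0.0022, 0.002, 0.0012, -0.0011, -0.0009, 0.0006, -0.0004]
t 13.850 [0.469, -0.2695, 0.0825] psi -0.0508 th -0.0327 dy 0.0005 cost 420/973
t 13.900 [0.4688, -0.2696, 0.0825] psi -0.0510 th -0.0213 dy 0.0007 cost 419/969
fit p [2.05, 0.11, -0.8, -0.59] resid [0.0019, 0.0011, -0.0019, -0.0017, -0.0035, -0.0049, 0.0059, -0.0042]
t 13.95 th -0.025 w 0.009 dockxy [-0.0227, -0.3652]
eq lean -0.003 plan tool-y x10cm: [-0.043, -0.055, -0.05, -0.04, -0.028, -0.017, -0.008, -0.003, 0.0, 0.0]
 th [-0.012, 0.004, 0.015, 0.022, 0.024, 0.023, 0.021, 0.018, 0.016, 0.015, 0.013, 0.009, 0.005, 0.001, -0.004]  x [-0.044, -0.047, -0.037, -0.025, -0.015, -0.01]
```

{"fn": "carry_out", "kwargs": {
  "moves": [
    [[0,-0.043,0,0,10],[0,-0.055,0,0,10],[0,-0.05,0,0,10],[0,-0.04,0,0,10],[0,-0.028,0,0,10]]
  ]
}}

```text
time_s: 14.45
tool_pos: [0.4467, -0.2684, 0.0826]
orientation: [-2.278, -2.164, -0.001]
force: [0.3, -0.0, -9.3]
finger_gap: 0.0234
finger_force: 50.0
```

{"fn": "carry_out", "kwargs": {
  "moves": [
    [[0.05,-0.017,0,0,10],[0.15,-0.008,0,0,10],[0.2,-0.003,0,0,10],[0.1,0,0,0,10],[0,0,0,0,10]]
  ]
}}

```text
time_s: 14.95
tool_pos: [0.4475, -0.2163, 0.0825]
orientation: [-2.273, -2.167, -0.002]
force: [0.7, -0.2, -7.5]
finger_gap: 0.0234
finger_force: 50.0
```

```bash
python3 -c "
from mpc import *
cycle([-.043,-.055,-.05,-.04,-.028,-.017,-.008,-.003,0,0],n=3,zero=10,wx=2)"
```

```text
fit p [2.05, 0.11, -0.8, -0.59] resid [0.0019, 0.0011, -0.0019, -0.0017, -0.0035, -0.0049, 0.0059, -0.0042]
t 14.950 [0.4475, -0.2163, 0.0825] psi -0.0476 th 0.0252 dy -0.0001 cost 298/972
t 15.000 [0.4474, -0.2179, 0.0827] psi -0.0490 th 0.0244 dy 0.0003 cost 309/972
t 15.050 [0.4472, -0.2189, 0.0828] psi -0.0505 th 0.0285 dy 0.0008 cost 297/970
fit p [2.05, 0.11, -0.8, -0.59] resid [-0.0016, -0.0032, -0.0045, 0.0076, -0.0024, -0.0004, 0.0013, -0.0016]
t 15.10 th 0.028 w 0.033 dockxy [-0.0469, -0.3162]
eq lean -0.003 plan tool-y x10cm: [0.05, 0.068, 0.07, 0.064, 0.055, 0.047, 0.038, 0.029, 0.017, 0.0]
 th [0.017, 0.001, -0.012, -0.021, -0.026, -0.028, -0.028, -0.026, -0.022, -0.014, -0.01, -0.009, -0.01, -0.01, -0.01]  x [-0.017, -0.003, 0.003, 0.005, 0.006, 0.006]
```

{"fn": "carry_out", "kwargs": {
  "moves": [
    [[0.1,0.05,0,0,10],[0.2,0.068,0,0,10],[0.25,0.07,0,0,10],[0.25,0.064,0,0,10],[0.25,0.055,0,0,10]]
  ]
}}

```text
time_s: 15.6
tool_pos: [0.4838, -0.1141, 0.0826]
orientation: [2.278, 2.163, 0.0]
force: [-0.3, -0.5, -7.8]
finger_gap: 0.0238
finger_force: 50.0
```

{"fn": "carry_out", "kwargs": {
  "moves": [
    [[0.25,0.047,0,0,10],[0.25,0.038,0,0,10],[0.2,0.029,0,0,10],[0.1,0.017,0,0,10],[0,0,0,0,10]]
  ]
}}

```text
time_s: 16.1
tool_pos: [0.5007, -0.0343, 0.0825]
orientation: [-2.274, -2.167, -0.0]
force: [-0.1, -0.5, -7.9]
finger_gap: 0.0237
finger_force: 50.0
```

```bash
python3 -c "
from mpc import *
cycle([.05,.068,.07,.064,.055,.047,.038,.029,.017,0],n=3,zero=10,wx=2)
cycle(None,zero=5,wx=2)"
```

```text
fit p [2.05, 0.11, -0.8, -0.59] resid [-0.0016, -0.0032, -0.0045, 0.0076, -0.0024, -0.0004, 0.0013, -0.0016]
t 16.100 [0.5007, -0.0343, 0.0825] psi -0.0484 th -0.0344 dy 0.0001 cost 473/858
t 16.150 [0.5003, -0.0361, 0.0825] psi -0.0503 th -0.0362 dy 0.0007 cost 466/859
t 16.200 [0.5001, -0.0371, 0.0825] psi -0.0519 th -0.0288 dy 0.0012 cost 459/869
fit p [2.05, 0.11, -0.8, -0.59] resid [0.007, -0.0031, -0.004, -0.0026, -0.0058, 0.0001, 0.0038, -0.0023]
t 16.25 th -0.031 w 0.008 dockxy [-0.0033, -0.1319]
eq lean -0.003 plan tool-y x10cm: [-0.046, -0.06, -0.057, -0.047, -0.036, -0.026, -0.017, -0.01, -0.004, 0.0]
 th [-0.017, -0.0, 0.013, 0.02, 0.023, 0.023, 0.021, 0.019, 0.016, 0.014, 0.011, 0.008, 0.005, 0.002, -0.001]  x [-0.027, -0.034, -0.028, -0.02, -0.013, -0.009]
fit p [2.05, 0.11, -0.8, -0.59] resid [0.007, -0.0031, -0.004, -0.0026, -0.0058, 0.0001, 0.0038, -0.0023]
t 16.25 th -0.031 w 0.008 dockxy [-0.0033, -0.1319]
eq lean -0.003 plan tool-y x10cm: [-0.057, -0.073, -0.063, -0.038, 0.0, -0.011, -0.014, -0.011, -0.006, 0.0]
 th [-0.013, 0.007, 0.021, 0.025, 0.017, 0.013, 0.012, 0.012, 0.011, 0.009, 0.007, 0.004, 0.002, 0.001, 0.003]  x [-0.026, -0.031, -0.028, -0.021, -0.015, -0.013]
```

{"fn": "carry_out", "kwargs": {
  "moves": [
    [[0.12,0,0,0,10],[0.25,0,0,0,10],[0.35,0,0,0,10],[0.3,0,0,0,10],[0.18,0,0,0,10]]
  ]
}}

```text
time_s: 16.75
tool_pos: [0.5061, 0.0875, 0.0826]
orientation: [-2.274, -2.166, -0.002]
force: [0.7, -0.6, -8.3]
finger_gap: 0.0239
finger_force: 50.0
```

{"fn": "carry_out", "kwargs": {
  "moves": [
    [[0.1,0,0,0,10],[0.02,0,0,0,10],[0,0,0,0,10]]
  ]
}}

```text
time_s: 17.05
tool_pos: [0.5069, 0.095, 0.0825]
orientation: [2.278, 2.163, -0.001]
force: [-0.1, -0.4, -9.0]
finger_gap: 0.0239
finger_force: 50.0
```

```bash
python3 -c "
from mpc import *
ms=meas(-.05,2); s=r.sense(); print(xd(s['tool_pos']),s['force'],s['wrist_torque'])
a=cam('top')['color'][200:360,100:400]; b=cam('scene')['color'][100:320,290:560]
cv2.imwrite('pics/e.png',np.hstack([cv2.resize(a,(410,260)),cv2.resize(b,(319,260))]))"
```

```text
t 17.050 [0.5069, 0.095, 0.0825] psi -0.0519 th -0.0595 dy 0.0168 cost 726/984
t 17.100 [0.5069, 0.0944, 0.0825] psi -0.0528 th -0.0617 dy 0.0168 cost 738/974
(np.float64(-0.0030709797974542525), np.float64(6.8369386593308e-05)) [ 0.51125401 -0.56564304 -7.98679363] [-0.17999963  0.03280955 -0.02102502]
```

View pics/e.png

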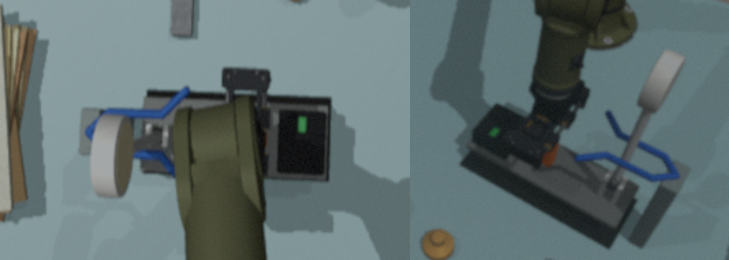

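{"fn": "carry_out", "kwargs": {
  "moves": [
    [[0,0,0.05,0,10],[0,0,0.1,0,10],[0,0,0.1,0,10],[0,0,0.06,0,10],[0,0,0.03,0,10]]
  ]
}}

```text
time_s: 17.75
tool_pos: [0.506, 0.0957, 0.0472]
orientation: [-2.277, -2.164, 0.003]
force: [-0.9, 0.1, -8.6]
finger_gap: 0.0237
finger_force: 50.0
```

{"fn": "carry_out", "kwargs": {
  "moves": [
    [[0,0,0.02,0,10],[0,0,0.02,0,10],[0,0,0.02,0,10],[0,0,0.01,0,10],[0,0,0,0,10]]
  ]
}}

```text
time_s: 18.25
tool_pos: [0.5069, 0.096, 0.0416]
orientation: [-2.277, -2.164, -0.0]
force: [-0.0, -0.4, -8.7]
finger_gap: 0.0235
finger_force: 50.0
```

{"fn": "carry_out", "kwargs": {
  "moves": [
    [[0,0,0.01,0,10],[0,0,0.01,0,10],[0,0,0,0,10],[0,0,0,0,10]]
  ]
}}

```text
time_s: 18.65
tool_pos: [0.5072, 0.0961, 0.0405]
orientation: [-2.277, -2.164, -0.001]
force: [-4.2, -0.2, 4.3]
finger_gap: 0.0239
finger_force: 50.0
```

{"fn": "carry_out", "kwargs": {
  "moves": [
    [[0,0,0,0,10],[0,0,0,0,10],[0,0,0,0,26],[0,0,0,0,32],[0,0,0,0,45]]
  ],
  "newtons": 6
}}

```text
time_s: 19.15
tool_pos: [0.5079, 0.0963, 0.0399]
orientation: [2.276, 2.163, 0.003]
force: [-0.1, -0.4, 0.4]
finger_gap: 0.034
finger_force: 0.0
```

{"fn": "carry_out", "kwargs": {
  "moves": [
    [[0,0,0,0,60],[0,0,0,0,60],[0,0,0,0,60],[0,0,0,0,60],[0,0,0,0,60]]
  ]
}}

```text
time_s: 19.65
tool_pos: [0.507, 0.096, 0.0396]
orientation: [2.277, 2.164, 0.0]
force: [-0.6, 0.7, -0.8]
finger_gap: 0.0594
finger_force: 0.0
```

```bash
python3 -c "
from mpc import *
ms=meas(-.07,1); s=r.sense(); print(rnd(s['tool_pos']),s['force'],s['finger_gap'])
a=cam('top')['color'][200:360,100:400]; b=cam('scene')['color'][100:320,290:560]
cv2.imwrite('pics/e2.png',np.hstack([cv2.resize(a,(410,260)),cv2.resize(b,(319,260))]))"
```

```text
t 19.650 [0.507, 0.096, 0.0396] psi -0.0511 th -0.0628 dy 0.0006 cost 795/864
[0.507, 0.096, 0.0396] [ 0.17389299 -0.41994279 -0.70102514] 0.05962867729126075
```

View pics/e2.png

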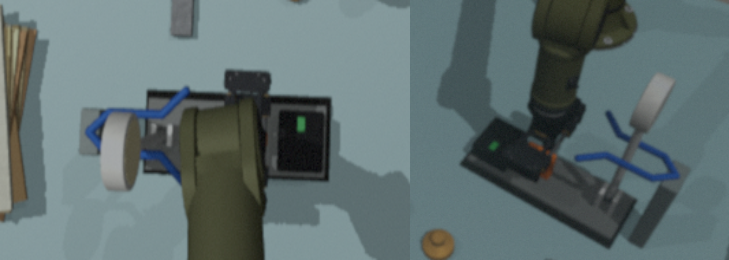

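{"fn": "carry_out", "kwargs": {
  "moves": [
    [[0,0,-0.1,0,70],[0,0,-0.2,0,70],[0,0,-0.2,0,70],[-0.1,0,-0.2,0,70],[-0.2,0,-0.3,0,70]]
  ]
}}

```text
time_s: 20.3
tool_pos: [0.5045, 0.0671, 0.1401]
orientation: [-2.273, -2.167, 0.002]
force: [0.8, 0.6, -0.3]
finger_gap: 0.0704
finger_force: 0.0
```

{"fn": "carry_out", "kwargs": {
  "moves": [
    [[-0.2,0,-0.4,0,70],[-0.2,0,-0.4,0,70],[-0.2,0,-0.4,0,70],[-0.1,0,-0.3,0,70],[0,0,-0.1,0,70]]
  ]
}}

```text
time_s: 20.8
tool_pos: [0.5032, -0.0062, 0.304]
orientation: [2.279, 2.157, 0.009]
force: [0.9, -0.3, -0.5]
finger_gap: 0.07
finger_force: 0.0
```

{"fn": "carry_out", "kwargs": {
  "moves": [
    [[0,0,0,0,70],[0,0,0,0,70],[0,0,0,0,70],[0,0,0,0,70],[0,0,0,0,70]]
  ]
}}

```text
time_s: 21.3
tool_pos: [0.5014, -0.0036, 0.2986]
orientation: [-2.276, -2.164, 0.003]
force: [-0.2, 0.2, -0.1]
finger_gap: 0.0701
finger_force: 0.0
```

```bash
python3 -c "
from mpc import *
print(rnd(r.sense()['tool_pos']),rnd(r.sense()['force'],1))
c=cam('top')
s=dict(tool_pos=np.array([.507,.096,.0405]),orientation=r.sense()['orientation']); print(lean('top',c,s,-.07))
for B in LAMP[:1]: cv2.polylines(c['color'],[np.round(cv2.convexHull(proj(c,place(B,(.507,.096,-.051),.006)).astype(np.float32))).astype(np.int32)],True,(0,0,255),1)
a=c['color'][200:360,100:400]; b=cam('scene')['color'][100:320,290:560]
cv2.imwrite('pics/e3.png',np.hstack([cv2.resize(a,(460,290)),cv2.resize(b,(339,290))]))"
```

```text
[0.5014, -0.0036, 0.2986] [-0.2, 0.2, -0.1]
(array([-0.0613358 ,  0.00030926]), np.float64(810.1254901960783), np.float64(880.0))
```

View pics/e3.png

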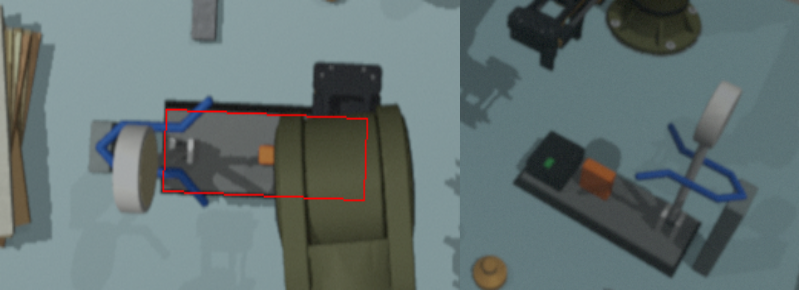

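```bash
python3 -c "
from plant import r
print(r.job_done())"
```

```text
the job is handed in; nothing more can be done
None
```

I lifted the lamp, kept its mast upright for over 5 s, docked it with the stem between the prongs leaning about 0.06 rad, released it and moved the arm clear; the job was handed in, but no verdict was returned.

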